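# Find the spare battery pack and put it on charge

## Robot

A 6-joint arm with a two-finger parallel gripper is mounted at the origin on the work surface; the furniture and walls round the work are solid. World frame = base frame: x ahead of the robot, y to its left, z up, the work surface at z = 0. Lengths are in mm, angles in rad, forces in N, time in s.
With the tool pointing down it reaches from about 350 to 850 mm from the base axis. Payload 8.1 kg.
Tool frame: the origin (TCP) lies at the very end of the fingers, on their centre line; the grasp point (between the pads) lies 19 mm behind it (manip.grasp_offset is the distance from the TCP to the grasp point, in mm); z points along the fingers, y is the line along which they close (so a half turn about z gives the same grasp; the last joint's range is limited). The gripper opens to 85 mm and grips with 20 to 120 N. Pads are 22 mm wide; open, the fingers measure 114 mm over their backs; the gripper's body (76 mm by 85 mm) begins 54 mm behind the grasp point. The pads swing forward as they close: fully open they stand 13 mm farther back than shut.
Start: joints at [1.196, 0.13, 1.488, -0, 1.523, -0.085], TCP at [171.434, 574.992, 231.292] pointing down, gripper open.
Joint ranges: [-2.96, 2.96], [-0.89, 2.26], [0.02, 2.5], [-1.34, 4.48], [0, 2.73], [-2.66, 2.66]. Speed limits (rad/s): [2.39, 2.39, 2.79, 3.14, 3.14, 3.14].

## Interface

Orientations are given as a rotation vector (axis times angle).
In Python, from station import manip gives the robot as it stands.
- The arm moves only by the shell command python3 shift.py 'ROWS' [FORCE]. ROWS is rows parted by semicolons, their numbers by spaces, 1 to 5 of them, each of 7 numbers: a rotation vector rx, ry, rz in rad, then dx, dy, dz in mm, then the finger opening in mm; each row is the pose to reach, as a shift and turn from the pose commanded when the command began, along the tool's axes at that moment; what a row does not reach only later rows make up. A row lasts 1/12 s, in which the tool goes at most 41.7 mm and 0.125 rad, less where a joint would pass 70% of its speed; a pose out of reach is approached as far as the arm can. The fingers move at their own pace and stop on an object; FORCE is the grip in N (left out, the last holds). Time passes only in rows, so rows that do not move let the fingers close. It prints the time, the measured TCP pose, the force, the opening and the grip force at its end.
- manip.sense(): the state, without advancing time (a new reading comes with each control period).
- manip.get_image(name): name is "side" or "top"; returns the picture (480x640x3 uint8, red, green, blue); there is no depth.
- manip.get_calibration(name): a dict with "fx", "fy", "cx", "cy" (pixels), "D" ([k1, k2, p1, p2, k3] as OpenCV has them; the pictures are not rectified), "R" (3x3) and "t" (3): a world point X has camera coordinates R X + t. Camera axes: x right, y down, z forward; pixel columns grow to the right and rows downward; lengths in mm; the calibration is good to about 2 mm. A picture is of the moment at which its call begins. get_calibration takes no time and is no camera call.
- manip.finish_job(): hands the job in; it is judged then, once.
The state is a dict: "time": time; "qpos": joint angles; "dq": joint speeds; "effort": joint torques, N m; "ee_pos": TCP position; "eef_rot": TCP orientation; "ft_force": force on the tool from outside, world axes, zero at the start; "wrist_torque": the same for the moment, N m; "gripper_width": finger opening in mm; "gripper_force": force on a finger pad.
Only numpy, scipy, OpenCV 4.12 (cv2) and the standard library are available. Lean on these libraries where they do the work, as an engineer would, in place of code of your own. Each camera call takes 0.05 s, during which the arm holds its last target. There are 200 camera calls.

## Task

One of the two lidded cases holds the spare battery pack, the other only a spool: lift a lid off to look, and leave every lid you take off lying flat on the bench, the right way up. Take the spare pack out and stand it upright on the open bench, let go, then take it afresh by its two narrow ends and set it upright, fully down, into whichever charging cradle is empty. Leave the spool in its case, and do not move the pack that is already charging or disturb the other things standing about.

Things in the scene. Friction and masses are not known exactly. Their poses are not given: they have to be found in the camera images.
- case_1: one of two identical grey sheet-metal cases, fixed, places vary; outside 82 (x) x 132 (y) x 92 mm high, walls and floor 4 mm (74 x 124 mm inside, open top under a lift-off lid that hides the contents). Origin: centre of underside; z up
- case_2: one of two identical grey sheet-metal cases, fixed, places vary; outside 82 (x) x 132 (y) x 92 mm high, walls and floor 4 mm (74 x 124 mm inside, open top under a lift-off lid that hides the contents). Origin: centre of underside; z up
- lid_1: one of two identical loose lids, 0.18 kg: grey plate 86 (x) x 136 (y) x 5 mm; under it a pad that drops 4 mm into the case with 3.5 mm play; on top, centred, a black bar pull 56 mm long (x), 14 wide (y). Origin: centre of the pad's underside, 88 mm above the bench when on the case, 0 when lying flat; plate top z = 9 mm, pull top z = 36 mm. Starts on case_1
- lid_2: one of two identical loose lids, 0.18 kg: grey plate 86 (x) x 136 (y) x 5 mm; under it a pad that drops 4 mm into the case with 3.5 mm play; on top, centred, a black bar pull 56 mm long (x), 14 wide (y). Origin: centre of the pad's underside, 88 mm above the bench when on the case, 0 when lying flat; plate top z = 9 mm, pull top z = 36 mm. Starts on case_2
- pack_1: battery pack, black upright block 64 (x) x 44 (y) x 80 mm high, the same when turned by half a turn, 0.25 to 0.5 kg. Origin: centre of underside; z up. The spare; starts upright in a case, x along the case's x: about 5 mm from the walls at its ends (+-x), finger room at its broad faces (+-y); top 84 mm above the bench
- pack_2: battery pack, black upright block 64 (x) x 44 (y) x 80 mm high, the same when turned by half a turn, 0.25 to 0.5 kg. Origin: centre of underside; z up. Already charging in one of the cradles; to be left alone
- spool: wire spool, black wire between light flanges, standing, 62 mm across, 50 mm high; in the case that does not hold the pack. Origin: centre of its underside
- cradle_1: one of two identical grey fixed charging cradles, one empty, places vary. Base 100 (x) x 76 (y) mm; its top, 10 mm up, carries the pack, x along x, 5 mm play all round. Cheeks 60 mm long (x), 10 thick, inner faces y = +-27 mm, tops 97 mm up: no finger room at the broad faces. Ends open but for lips at x = +-37 mm, tops 18 mm up. Origin: centre of underside; z up
- cradle_2: one of two identical grey fixed charging cradles, one empty, places vary. Base 100 (x) x 76 (y) mm; its top, 10 mm up, carries the pack, x along x, 5 mm play all round. Cheeks 60 mm long (x), 10 thick, inner faces y = +-27 mm, tops 97 mm up: no finger room at the broad faces. Ends open but for lips at x = +-37 mm, tops 18 mm up. Origin: centre of underside; z up
- glue_bottle: bystander: white glue bottle, 44 mm across, 135 mm high, standing at the back. Origin: centre of its underside
- finial: bystander: brass-coloured finial, 36 mm across, 64 mm high, standing between the cases and the cradles. Origin: centre of its underside
- lamp_socket: bystander: brass-coloured lampholder, 34 mm across, 50 mm high, standing behind the cases. Origin: centre of its underside
- mug: bystander: white mug, 72 x 95 mm with its handle, 91 mm high, standing behind the cradles. Origin: centre of its underside

How it is judged (in metres and radians):
On the way, in this order (a step that is already met when the one before it is completed fails the run):
1. the lid of the case that holds the spare pack lies flat on the bench beside the case (height (world z) of lid_1 below 0.008 m and angle between lid_1's own z axis and vertical below 0.1 rad and horizontal distance between lid_1 and case_1 above 0.09 m), for 0.2 s.
2. the spare pack stands upright on the open bench, let go (height (world z) of pack_1 between -0.004 and 0.006 m and angle between pack_1's own z axis and vertical below 0.08 rad and horizontal distance between pack_1 and case_1 above 0.09 m and horizontal distance between pack_1 and case_2 above 0.09 m and contact force between the fingers and pack_1 below 0.2 N and linear speed of pack_1 below 0.02 m/s), for 0.2 s.
At the end, for the whole second after the job is handed in: The spare pack stands fully down in the cradle that was empty: 8 mm of centre, 4 mm of height, 0.06 rad upright, 0.25 rad along it, at rest. Its case's lid lies flat on the bench 90 mm or more from the case; the other lid on its case or flat on the bench; spool in its case (all of step 1 and x of pack_1 in the frame of cradle_1 between -0.008 and 0.008 m and y of pack_1 in the frame of cradle_1 between -0.008 and 0.008 m and z of pack_1 in the frame of cradle_1 between 0.006 and 0.014 m and angle between pack_1's own z axis and vertical below 0.06 rad and angle between the x axis of pack_1 and the x axis of cradle_1, either way round below 0.25 rad and linear speed of pack_1 below 0.02 m/s and angle between lid_2's own z axis and vertical below 0.1 rad and (height (world z) of lid_2 below 0.008 m or (horizontal distance between lid_2 and case_2 below 0.012 m and height (world z) of lid_2 below 0.094 m)) and horizontal distance between spool and case_2 below 0.06 m and height (world z) of spool below 0.02 m); the robot touches nothing.
It fails at once if the pack that is already charging is moved more than 12 mm (distance of pack_2 from where it was at the start of the episode above 0.012 m).
It fails at once if a bystander (glue bottle, finial, lampholder or mug) is moved more than 30 mm or tipped over (distance of any of glue_bottle, finial, lamp_socket, mug from where it was at the start of the episode above 0.03 m or angle between any of glue_bottle, finial, lamp_socket, mug's own z axis and vertical above 0.5 rad).
It also fails if it takes over 67 s, if anything falls off the work surface, if the arm or the gripper's body presses on something with over 40 N, if the wrist force passes 120 N, or if a joint passes its speed limit or range.

## Working session

There is one attempt and no reset: what is moved stays moved. The work goes in short steps, Python scripts to look and compute and a shell command to move; the robot and the scene stay as the last step left them, time stands still between calls to the robot, and variables do not carry over. Pictures are saved under pics/ and viewed, at most 10 in all, crops included, and the job is handed in when it is done.

```bash
ls; mkdir -p pics; cat > h.py <<'E'
import numpy as np, cv2
from station import manip
def cal(n):
    c=manip.get_calibration(n); K=np.array([[c['fx'],0,c['cx']],[0,c['fy'],c['cy']],[0,0,1.]])
    return K,np.array(c['D'],float),np.array(c['R'],float),np.array(c['t'],float)
def ray(n,uv):
    K,D,R,t=cal(n); p=cv2.undistortPoints(np.array(uv,float).reshape(-1,1,2),K,D).reshape(-1,2)
    d=np.c_[p,np.ones(len(p))]@R; return -R.T@t,d
def onz(n,uv,z):
    o,d=ray(n,uv); return o+d*((z-o[2])/d[:,2])[:,None]
def tri(uv1,uv2,a='top',b='side'):
    o1,d1=ray(a,uv1);o2,d2=ray(b,uv2);out=[]
    for x,y in zip(d1,d2):
        s=np.linalg.lstsq(np.c_[x,-y],o2-o1,rcond=None)[0]; p,q=o1+s[0]*x,o2+s[1]*y
        out.append(np.r_[(p+q)/2,np.linalg.norm(p-q)])
    return np.array(out)
def proj(n,X):
    K,D,R,t=cal(n); return cv2.projectPoints(np.array(X,float).reshape(-1,1,3),cv2.Rodrigues(R)[0],t,K,D)[0].reshape(-1,2)
def snap(n,f):
    im=manip.get_image(n); cv2.imwrite(f'pics/{f}.png',im[:,:,::-1]); return im
E
python3 - <<'E'
from h import *
for n in('top','side'):
    snap(n,n+'0'); K,D,R,t=cal(n); print(n,K.ravel()[[0,2,4,5]],D,-R.T@t,R[2])
print(manip.sense())
E
```

```text
pics
shift.py
station.py
top [546.53923387 316.71316745 546.53923387 236.41446095] [-0.10424902  0.          0.          0.          0.        ] [ 403.22489561    9.91569421 1268.32392923] [ 0.18630392  0.00466591 -0.98248108]
side [541.67834483 317.18579566 541.67834483 230.7911849 ] [0.03501854 0.         0.         0.         0.        ] [ 216.83715094 1015.28556441  521.32580148] [ 0.32352974 -0.86439682 -0.38489824]
{'time': 0.1, 'qpos': array([ 1.19558999e+00,  1.31099150e-01,  1.48918954e+00, -6.93336713e-06,
        1.52301047e+00, -8.54076585e-02]), 'dq': array([-0.00057775, -0.00081984, -0.00277866,  0.00179748, -0.0007533 ,
        0.00057913]), 'effort': array([ 3.50541968e-04, -5.70950496e+01, -5.01942623e+01, -2.82175597e-04,
        8.13616585e-03,  4.67759514e-05]), 'ee_pos': array([171.25442313, 574.51147871, 230.33074703]), 'eef_rot': array([-4.53567482e-01, -3.10829036e+00,  2.61196838e-03]), 'ft_force': array([ 0.26361748, -0.87598516,  0.01270298]), 'wrist_torque': array([0.00063461, 0.01175165, 0.05307967]), 'gripper_force': 0.0, 'gripper_width': 85.64920600958199}
```

View pics/top0.png

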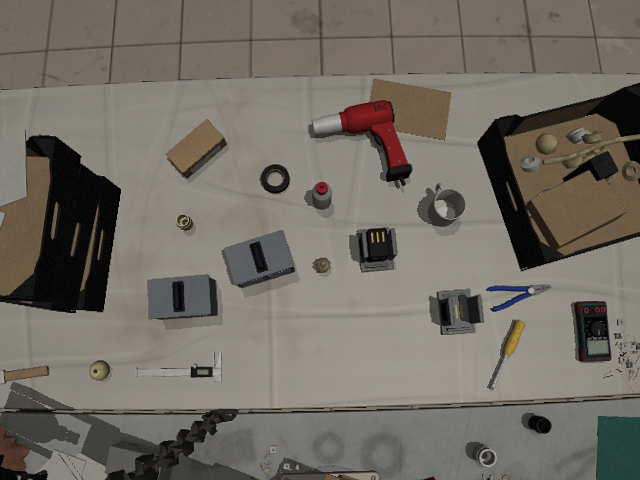

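View pics/side0.png

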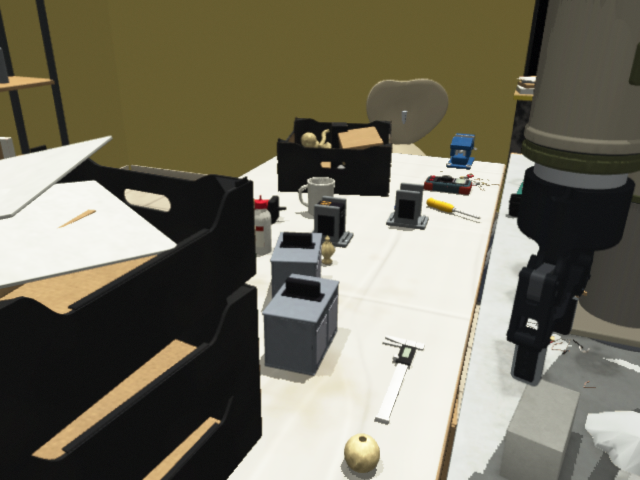

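The top view shows the cases at about (182,297) and (259,259) with black pulls. The occupied cradle is at (378,248) and the empty one at (458,312). The finial is at (321,265), the bottle at (321,195), the lampholder at (184,222) and the mug at (445,205). The side view shows both cases (303,320 and 298,255), with the cradles behind them.

```bash
python3 - <<'E'
from h import *
T=cv2.imread('pics/top0.png');S=cv2.imread('pics/side0.png')
a=cv2.resize(T[225:330,140:300],None,fx=5,fy=5,interpolation=cv2.INTER_CUBIC)[:,:800]
cv2.imwrite('pics/c1.png',a)
b=cv2.resize(T[215:340,345:495],None,fx=4,fy=4,interpolation=cv2.INTER_CUBIC)
cv2.imwrite('pics/c2.png',b)
c=cv2.resize(S[170:380,250:440],None,fx=2.85,fy=2.85,interpolation=cv2.INTER_CUBIC)
cv2.imwrite('pics/c3.png',c)
# dark pulls
g=T.max(2)
for n,im,rois in(('top',T,[(150,275,217,320),(222,230,300,290)]),):
  for x0,y0,x1,y1 in rois:
    m=(im[y0:y1,x0:x1].max(2)<45).astype(np.uint8)
    cs=max(cv2.findContours(m,0,1)[0],key=cv2.contourArea)
    r=cv2.minAreaRect(cs+np.array([x0,y0])); P=onz(n,cv2.boxPoints(r),124)
    print(r,P[:,:2].round(0).tolist(),P.mean(0).round(1))
E
```

```text
((178.06887817382812, 296.0839538574219), (30.05855941772461, 10.902743339538574), 87.51044464111328) [[531.0, 324.0], [532.0, 301.0], [468.0, 297.0], [468.0, 320.0]] [499.6 310.8 124. ]
((258.26385498046875, 256.72406005859375), (30.239212036132812, 10.73138427734375), 73.0724868774414) [[608.0, 161.0], [614.0, 139.0], [551.0, 120.0], [545.0, 142.0]] [579.6 140.4 124. ]
```

View pics/c1.png

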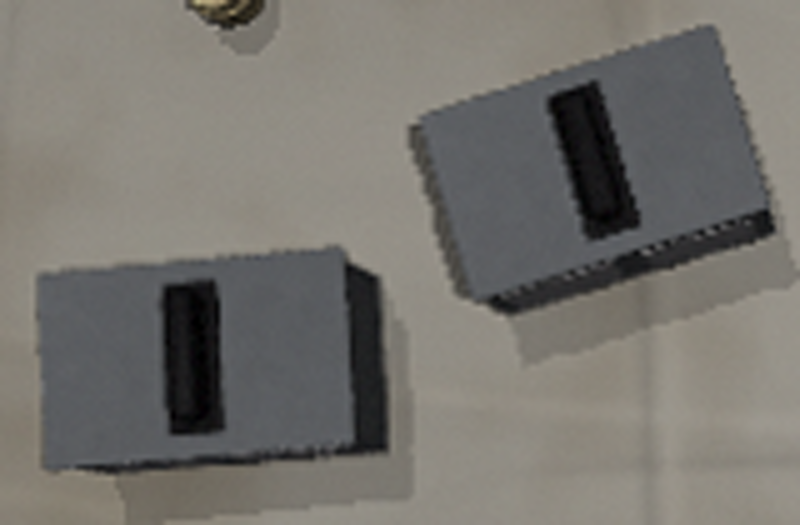

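View pics/c2.png

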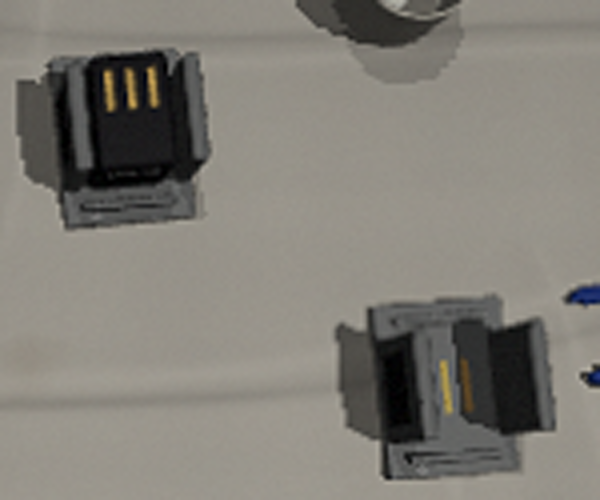

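View pics/c3.png

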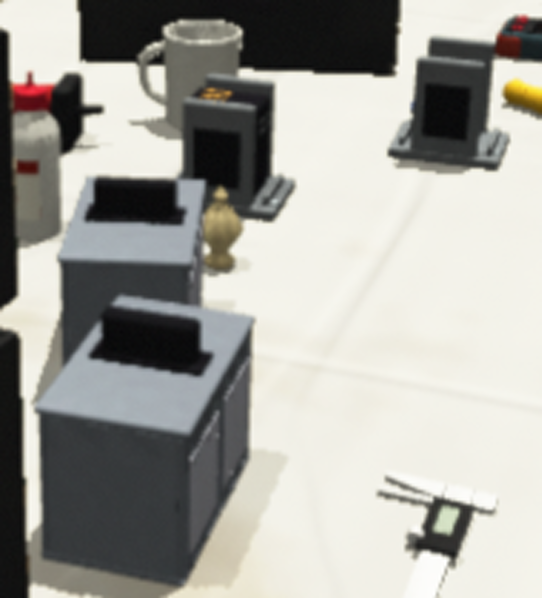

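The crops show the lid, cradle-base and pull outlines clearly. Lid A's corners are at about (147,280), (209,274), (211,315) and (149,319) in the top view. Lid B's are at (223,249), (283,230), (294,267) and (236,285). The empty cradle's base corners are at (437,292), (470,289), (476,333) and (442,335). Next I triangulate these.

```bash
cat >> h.py <<'E'
def rect(P):  # TL TR BR BL = (+x+y)(+x-y)(-x-y)(-x+y)
    P=np.array(P)[:,:2]; ax=(P[0]+P[1]-P[2]-P[3]); ay=P[0]+P[3]-P[1]-P[2]
    return P.mean(0).round(1), round(np.arctan2(ax[1],ax[0]),3), round(np.arctan2(-ay[0],ay[1]),3), (np.linalg.norm(ax)/2).round(1),(np.linalg.norm(ay)/2).round(1)
E
python3 - <<'E'
from h import *
c1=lambda p:np.array(p)/5+[140,225]-.4
c2=lambda p:np.array(p)/4+[345,215]-.4
c3=lambda p:np.array(p)/2.85+[250,170]-.3
A=c1([(37,273),(345,247),(355,452),(43,468)]);B=c1([(415,118),(713,26),(772,212),(478,298)])
As=c3([(120-82,408),(120,297),(252,319),(183,433)]);Bs=c3([(62,260),(90,178),(205,180),(190,262)])
for n,t,s in(('A',A,As),('B',B,Bs)):
    print(n,'tri',tri(t,s).round(1).tolist()); print(rect(onz('top',t,97))); print(rect(onz('side',s,97)))
C=c2([(368,308),(498,296),(522,470),(388,478)])
print('cr',rect(onz('top',C,10)),tri(C[[0,2,3]],c3([(390,150),(508,135),(485,163)])).round(1).tolist())
D=c2([(50,60),(178,50),(196,216),(66,228)])
print('occ',rect(onz('top',D,10)))
for nm,p in(('finial',(321,265)),('lamp',(184,222)),('bottle',(321,195)),('caliper',(200,370)),('calL',(137,372)),('calR',(222,352)),('edge',(200,410))):print(nm,onz('top',[p],20).round(0)[0][:2])
E
```

```text
A tri [[538.4, 387.3, 95.4, 3.2], [548.4, 252.2, 94.0, 0.6], [462.7, 248.0, 93.5, 5.4], [456.0, 383.0, 96.3, 1.6]]
(array([500.8, 317. ]), np.float64(0.058), np.float64(0.049), np.float64(86.6), np.float64(136.0))
(array([500.3, 321.4]), np.float64(0.054), np.float64(0.066), np.float64(80.8), np.float64(131.2))
B tri [[603.0, 221.2, 95.2, 3.4], [641.7, 90.6, 94.3, 1.7], [560.8, 66.6, 95.9, 2.8], [525.1, 193.8, 95.4, 0.0]]
(array([582.6, 142.9]), np.float64(0.313), np.float64(0.272), np.float64(85.1), np.float64(134.1))
(array([580.7, 146.8]), np.float64(0.347), np.float64(0.288), np.float64(81.0), np.float64(133.5))
cr (array([ 458.2, -299.3]), np.float64(0.066), np.float64(0.043), np.float64(98.9), np.float64(77.1)) [[504.6, -258.4, 7.7, 1.7], [411.2, -342.4, 5.8, 2.7], [413.3, -263.4, 7.0, 10.9]]
occ (array([ 608.3, -120. ]), np.float64(0.058), np.float64(0.06), np.float64(99.1), np.float64(75.8))
finial [573.   8.]
lamp [682. 328.]
bottle [739.   3.]
caliper [341. 286.]
calL [337. 430.]
calR [380. 236.]
edge [253. 285.]
```

```bash
cat > go.py <<'E'
import sys; from h import *; from scipy.spatial.transform import Rotation as Ro
# usage: go.py x y z phi : tool y along world angle phi (mod pi), tool down -> shift in tool axes
x,y,z,phi=map(float,sys.argv[1:5]); s=manip.sense(); R=Ro.from_rotvec(s['eef_rot']).as_matrix()
d=R.T@(np.array([x,y,z])-s['ee_pos'])
for f in(phi,phi+np.pi):
    Y=np.array([np.cos(f),np.sin(f),0]);Z=np.array([0,0,-1.]);G=np.c_[np.cross(Y,Z),Y,Z]
    r=Ro.from_matrix(R.T@G).as_rotvec()
    print('r',r.round(3),'d',d.round(1),'rows',max(np.linalg.norm(d)/41.7,np.linalg.norm(r)/.125).round(1),'q6',(s['qpos'][5]+np.arctan2(y,x)-s['qpos'][0]+r[2]).round(2))
print('pos',s['ee_pos'].round(1),'w',round(s['gripper_width'],1),'gf',round(s['gripper_force'],1),'ft',s['ft_force'].round(1),'t',s['time'])
E
python3 go.py 582 143.5 180 1.861
```

```text
r [-0.002 -0.001 -0.58 ] d [-516.8 -295.6   50.8] rows 14.3 q6 -1.62
r [-1.000e-03  2.000e-03  2.562e+00] d [-516.8 -295.6   50.8] rows 20.5 q6 1.52
pos [171.3 574.5 230.3] w 85.6 gf 0.0 ft [ 0.3 -0.9  0. ] t 0.1
```

```bash
python3 shift.py '0 0 0 -35 -20 3 85;0 0 0 -70 -40 7 85;0 0 0 -105 -60 10 85;0 0 0 -140 -80 14 85;0 0 0 -175 -100 17 85'; python3 shift.py '0 0 0 -35 -20 3 85;0 0 0 -70 -40 7 85;0 0 0 -105 -60 10 85;0 0 0 -140 -80 14 85;0 0 0 -175 -100 17 85'; python3 shift.py '0 0 -.12 -35 -20 3 85;0 0 -.24 -70 -40 7 85;0 0 -.36 -105 -60 10 85;0 0 -.48 -140 -80 14 85;0 0 -.58 -167 -96 17 85'; python3 go.py 582 143.5 103 1.861
```

```text
time: 0.52
ee_pos: [311.1, 427.5, 213.5]
eef_rot: [-0.453, -3.108, 0.001]
ft_force: [0.2, 1.0, 0.1]
gripper_width: 84.9
gripper_force: 0.0
time: 0.93
ee_pos: [450.4, 281.5, 196.7]
eef_rot: [-0.454, -3.108, 0.001]
ft_force: [0.7, 1.1, -0.0]
gripper_width: 85.1
gripper_force: 0.0
time: 1.35
ee_pos: [583.5, 141.3, 179.6]
eef_rot: [0.463, -3.107, 0.001]
ft_force: [0.7, 0.9, 0.1]
gripper_width: 84.7
gripper_force: 0.0
r [-0.    -0.001  0.006] d [ 0.7  2.6 76.6] rows 1.8 q6 -1.62
r [ 1.000e-03 -0.000e+00 -3.136e+00] d [ 0.7  2.6 76.6] rows 25.1 q6 -4.76
pos [583.5 141.3 179.6] w 84.7 gf 0.0 ft [0.7 0.9 0.1] t 1.35
```

```bash
python3 shift.py '0 0 0 1 2 30 70;0 0 0 1 2 55 60;0 0 0 1 2 70 60;0 0 0 1 2 77 50;0 0 0 1 2 77 40' 40; python3 shift.py '0 0 0 0 0 0 20;0 0 0 0 0 0 5;0 0 0 0 0 0 5;0 0 0 0 0 0 5;0 0 0 0 0 0 5' 40;python3 shift.py '0 0 0 0 0 0 5;0 0 0 0 0 0 5;0 0 0 0 0 0 5' 40
```

```text
time: 1.77
ee_pos: [578.9, 144.9, 100.6]
eef_rot: [0.453, -3.104, 0.0]
ft_force: [0.1, -0.1, 0.2]
gripper_width: 40.3
gripper_force: 0.0
time: 2.18
ee_pos: [581.9, 145.5, 105.2]
eef_rot: [-0.454, 3.106, 0.0]
ft_force: [-0.5, -0.1, 6.3]
gripper_width: 13.3
gripper_force: 41.0
time: 2.43
ee_pos: [581.9, 145.6, 105.2]
eef_rot: [-0.454, 3.106, 0.0]
ft_force: [-1.1, -0.5, 6.4]
gripper_width: 13.1
gripper_force: 41.0
```

```bash
python3 shift.py '0 0 0 0 0 -20 5;0 0 0 0 0 -45 5;0 0 0 0 0 -70 5;0 0 0 0 0 -70 5'; python3 -c "
from h import *;snap('top','t1');snap('side','s1')
T=cv2.imread('pics/t1.png');S=cv2.imread('pics/s1.png');cv2.imwrite('pics/t1c.png',cv2.resize(T[200:340,130:390],None,fx=3,fy=3))"; python3 go.py 430 -20 60 1.5708
```

```text
time: 2.77
ee_pos: [583.7, 145.8, 179.7]
eef_rot: [-0.453, 3.1, 0.0]
ft_force: [1.1, 1.0, 0.1]
gripper_width: 13.3
gripper_force: 39.9
r [0.    0.003 0.29 ] d [ 192.9 -115.1  114.1] rows 6.0 q6 -1.62
r [-0.004  0.    -2.851] d [ 192.9 -115.1  114.1] rows 22.8 q6 -4.76
pos [581.6 145.4 174.6] w 12.9 gf 39.9 ft [-0.2 -0.4 -2.4] t 2.8667
```

```bash
python3 shift.py '0 0 .06 30 -18 0 5;0 0 .12 62 -37 0 5;0 0 .18 96 -57 0 5;0 0 .24 128 -77 10 5;0 0 .29 160 -96 20 5'; python3 go.py 430 -20 20 1.5708
```

```text
time: 3.28
ee_pos: [452.9, 6.6, 151.3]
eef_rot: [-0.004, -3.14, 0.0]
ft_force: [-0.7, -0.8, -1.7]
gripper_width: 13.5
gripper_force: 39.8
r [-0.    -0.002 -0.002] d [ 22.6 -26.7 131.4] rows 3.3 q6 -1.62
r [-3.000e-03  0.000e+00  3.139e+00] d [ 22.6 -26.7 131.4] rows 25.1 q6 1.52
pos [452.9   6.6 151.3] w 13.5 gf 39.8 ft [-0.7 -0.8 -1.7] t 3.2833
```

```bash
python3 - <<'E'
from h import *
im=snap('top','t2')
cv2.imwrite('pics/t2c.png',cv2.resize(im[200:340,130:390,::-1],None,fx=3,fy=3,interpolation=cv2.INTER_CUBIC))
E
```

```text
(no output)
```

View pics/t2c.png

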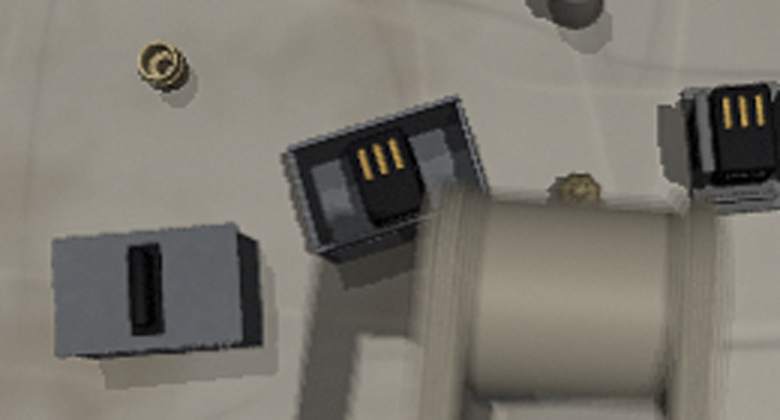

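Case B holds the pack: its three gold contacts show at crop (380,158), or full-frame (257,253). I'll lay the lid down here.

```bash
python3 shift.py '0 0 0 11 -13 35 5;0 0 0 22 -26 70 5;0 0 0 22 -26 100 5;0 0 0 22 -26 122 5;0 0 0 22 -26 130 5'; python3 shift.py '0 0 0 0 0 2 5;0 0 0 0 0 4 5;0 0 0 0 0 4 5'
```

```text
time: 3.75
ee_pos: [428.1, -18.0, 17.9]
eef_rot: [-0.001, -3.133, -0.002]
ft_force: [-0.3, 0.7, -2.0]
gripper_width: 13.2
gripper_force: 39.9
time: 4.0
ee_pos: [433.7, -18.5, 20.0]
eef_rot: [-0.001, 3.14, -0.0]
ft_force: [0.9, -0.1, -1.4]
gripper_width: 13.0
gripper_force: 40.0
```

```bash
python3 shift.py '0 0 0 0 0 1 5;0 0 0 0 0 2 5;0 0 0 0 0 3 5;0 0 0 0 0 3 5;0 0 0 0 0 3 5'
```

```text
time: 4.42
ee_pos: [433.9, -18.6, 17.2]
eef_rot: [-0.0, 3.14, -0.0]
ft_force: [0.7, 1.2, 4.0]
gripper_width: 12.6
gripper_force: 40.7
```

```bash
python3 shift.py '0 0 0 0 0 0 25;0 0 0 0 0 0 40;0 0 0 0 0 0 40;0 0 0 0 0 -25 50;0 0 0 0 0 -60 85'; python3 shift.py '0 0 0 0 0 -40 85;0 0 0 -35 0 -80 85;0 0 0 -20 40 -110 85;0 0 0 -20 80 -110 85;0 0 0 -20 120 -110 85';  python3 - <<'E'
from h import *
im=snap('top','t3');snap('side','s3')
cv2.imwrite('pics/t3c.png',cv2.resize(im[200:340,190:390,::-1],None,fx=4,fy=4,interpolation=cv2.INTER_CUBIC))
E
```

```text
time: 4.83
ee_pos: [429.3, -18.0, 73.4]
eef_rot: [0.0, -3.134, -0.002]
ft_force: [-0.1, -0.3, 0.4]
gripper_width: 60.6
gripper_force: 0.0
time: 5.25
ee_pos: [454.7, 94.3, 189.4]
eef_rot: [0.004, 3.136, 0.001]
ft_force: [0.1, 0.1, 0.2]
gripper_width: 84.9
gripper_force: 0.0
```

View pics/t3c.png

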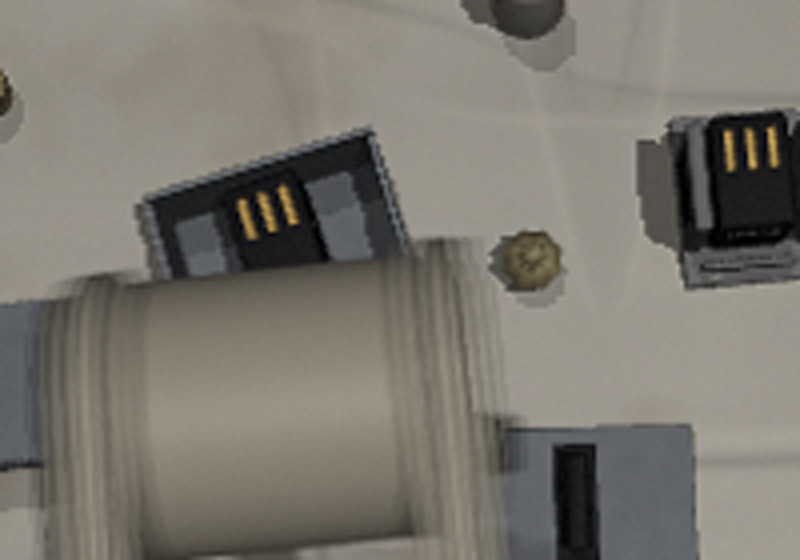

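The lid lies flat at lower right. The pack's contacts are at crop (267,211), full-frame about (257,253). I'll locate the pack by its gold contacts, using the charging pack as reference.

```bash
python3 - <<'E'
from h import *
def gold(f,box):
    T=cv2.imread(f'pics/{f}.png'); x0,y0,x1,y1=box; h=cv2.cvtColor(T[y0:y1,x0:x1],cv2.COLOR_BGR2HSV)
    m=((h[...,0]>10)&(h[...,0]<32)&(h[...,1]>110)&(h[...,2]>100)).astype(np.uint8)
    n,_,st,c=cv2.connectedComponentsWithStats(m)
    k=[i for i in range(1,n) if st[i,4]>4]; print(f,[(c[i]+[x0,y0]).round(1).tolist()+[int(st[i,4])] for i in k])
    return np.array([c[i]+[x0,y0] for i in k])
g2=gold('top0',(360,225,395,250)); g1=gold('t2',(240,235,275,262)); g3=gold('t3',(240,235,275,262))
gs=gold('s3',(260,180,330,300))
P2=onz('top',g2,90).mean(0);P1=onz('top',g1,84).mean(0);P3=onz('top',g3,84)
a=.059;d=P2[:2]-[608.3,-120];print('pack2 contact offset local',d@[np.cos(a),np.sin(a)],d@[-np.sin(a),np.cos(a)])
print(P1,P3, P3.mean(0))
E
python3 go.py 582 143 160 1.861
```

```text
top0 [[377.4, 237.1, 17], [382.7, 236.0, 17], [371.8, 237.1, 17]]
t2 [[261.6, 250.9, 22], [256.5, 252.7, 21], [251.3, 254.6, 22]]
t3 [[261.5, 250.7, 21], [256.5, 252.7, 21], [251.3, 254.6, 22]]
s3 [[325.0, 202.7, 27], [290.4, 251.6, 86]]
pack2 contact offset local 14.42011700199718 1.7130891458435167
[594.60781664 148.74384355  84.        ] [[598.84585173 137.62986569  84.        ]
 [594.6586091  148.67664053  84.        ]
 [590.7590179  160.17104971  84.        ]] [594.75449291 148.82585197  84.        ]
r [ 0.002  0.002 -0.284] d [-129.2   43.3   27.5] rows 3.3 q6 -1.62
r [ 0.003 -0.003  2.857] d [-129.2   43.3   27.5] rows 22.9 q6 1.52
pos [453.   98.9 187.2] w 84.8 gf 0.0 ft [-0.2 -0.2 -0.3] t 5.35
```

```bash
python3 shift.py '0 0 -.1 -35 12 8 85;0 0 -.2 -70 24 15 85;0 0 -.29 -105 36 25 85;0 0 -.293 -128 44 27 85;0 0 -.293 -128 44 27 85'; python3 shift.py '0 0 0 0 0 0 85;0 0 0 0 0 0 85'; python3 go.py 581 144.5 42 1.866
```

```text
time: 5.77
ee_pos: [582.9, 138.2, 156.2]
eef_rot: [0.46, -3.105, -0.0]
ft_force: [-0.4, -0.1, -0.4]
gripper_width: 84.9
gripper_force: 0.0
time: 5.93
ee_pos: [580.3, 137.2, 158.4]
eef_rot: [0.458, -3.106, 0.0]
ft_force: [0.5, -0.8, 0.7]
gripper_width: 84.8
gripper_force: 0.0
r [ 0.    -0.002 -0.002] d [ -3.    6.8 116.4] rows 2.8 q6 -1.62
r [-3.000e-03 -0.000e+00  3.139e+00] d [ -3.    6.8 116.4] rows 25.1 q6 1.52
pos [580.3 137.2 158.4] w 84.8 gf 0.0 ft [ 0.5 -0.8  0.7] t 5.9333
```

```bash
python3 shift.py '0 0 0 -3 7 20 85;0 0 0 -3 7 45 85;0 0 0 -3 7 70 85;0 0 0 -3 7 95 85;0 0 0 -3 7 116 85'; python3 shift.py '0 0 0 0 0 0 60;0 0 0 0 0 0 40;0 0 0 0 0 0 35;0 0 0 0 0 0 35;0 0 0 0 0 0 35' 60;python3 shift.py '0 0 0 0 0 0 35;0 0 0 0 0 0 35' 60
```

```text
time: 6.35
ee_pos: [580.6, 144.6, 42.2]
eef_rot: [0.458, -3.108, 0.0]
ft_force: [0.7, -0.1, 0.7]
gripper_width: 84.8
gripper_force: 0.0
time: 6.77
ee_pos: [582.1, 145.0, 44.2]
eef_rot: [-0.458, 3.107, -0.0]
ft_force: [-1.4, -1.6, 5.1]
gripper_width: 43.4
gripper_force: 62.0
time: 6.93
ee_pos: [582.1, 144.9, 44.2]
eef_rot: [-0.459, 3.107, -0.001]
ft_force: [-2.2, -1.9, 6.3]
gripper_width: 43.1
gripper_force: 62.0
```

```bash
python3 shift.py '0 0 0 0 0 -10 35;0 0 0 0 0 -30 35;0 0 0 0 0 -60 35;0 0 0 0 0 -95 35;0 0 0 0 0 -125 35'; python3 go.py 430 140 60 1.621;
```

```text
time: 7.35
ee_pos: [581.2, 145.2, 169.8]
eef_rot: [0.459, -3.107, -0.0]
ft_force: [1.3, 0.1, -2.1]
gripper_width: 43.4
gripper_force: 61.3
r [ 0.    -0.001  0.243] d [146.2  38.7 109.9] rows 4.5 q6 -1.31
r [ 1.000e-03  0.000e+00 -2.899e+00] d [146.2  38.7 109.9] rows 23.2 q6 -4.45
pos [581.2 145.2 169.8] w 43.4 gf 61.3 ft [ 1.3  0.1 -2.1] t 7.35
```

```bash
python3 shift.py '0 0 .06 30 8 0 35;0 0 .12 65 17 0 35;0 0 .18 100 26 0 35;0 0 .24 130 34 20 35;0 0 .244 146 38 50 35'; python3 shift.py '0 0 0 0 0 20 35;0 0 0 0 0 40 35;0 0 0 0 0 55 35;0 0 0 0 0 60 35;0 0 0 0 0 60 35'; python3 go.py 430 140 40 1.621
```

```text
time: 7.77
ee_pos: [430.4, 139.9, 120.4]
eef_rot: [-0.072, 3.136, 0.002]
ft_force: [0.4, 0.5, -3.0]
gripper_width: 43.5
gripper_force: 61.5
time: 8.18
ee_pos: [429.5, 139.2, 56.7]
eef_rot: [0.077, -3.137, 0.001]
ft_force: [-0.4, 0.3, -3.0]
gripper_width: 43.5
gripper_force: 61.4
r [-0.    -0.003 -0.001] d [-0.6  0.8 16.7] rows 0.4 q6 -1.31
r [-5.000e-03  1.000e-03  3.141e+00] d [-0.6  0.8 16.7] rows 25.1 q6 1.84
pos [429.5 139.2  56.7] w 43.5 gf 61.4 ft [-0.4  0.3 -3. ] t 8.1833
```

```bash
python3 shift.py '0 0 0 0 0 5 35;0 0 0 0 0 10 35;0 0 0 0 0 13 35;0 0 0 0 0 15 35;0 0 0 0 0 15 35'; python3 shift.py '0 0 0 0 0 1 35;0 0 0 0 0 1 35;0 0 0 0 0 2 35;0 0 0 0 0 2 35'
```

```text
time: 8.6
ee_pos: [431.0, 139.4, 42.8]
eef_rot: [0.077, -3.14, 0.0]
ft_force: [-0.5, 0.5, -3.0]
gripper_width: 43.4
gripper_force: 61.4
time: 8.93
ee_pos: [431.1, 139.4, 41.0]
eef_rot: [-0.077, 3.141, 0.0]
ft_force: [-0.4, -0.3, -4.2]
gripper_width: 43.6
gripper_force: 61.4
```

```bash
python3 shift.py '0 0 0 0 0 1 35;0 0 0 0 0 2 35;0 0 0 0 0 3 35;0 0 0 0 0 3 35'
```

```text
time: 9.27
ee_pos: [431.4, 139.5, 40.2]
eef_rot: [0.078, -3.14, 0.0]
ft_force: [-11.9, -3.0, 22.8]
gripper_width: 43.0
gripper_force: 64.1
```

```bash
python3 shift.py '0 0 0 0 0 -1 35;0 0 0 0 0 -2 35;0 0 0 0 0 -2 60;0 0 0 0 0 -2 85;0 0 0 0 0 -2 85'; python3 shift.py '0 0 0 0 0 0 85;0 0 0 0 0 -25 85;0 0 0 0 0 -60 85;0 0 0 0 0 -100 85;0 0 0 0 0 -120 85'; python3 shift.py '0 0 .12 150 -35 0 85;0 0 .24 60 -35 0 85;0 0 .36 60 -35 0 85;0 0 .48 60 -35 0 85;0 0 .6 60 -35 0 85'; python3 - <<'E'
from h import *
im=snap('top','t4');im2=snap('side','s4')
a=cv2.resize(im[230:350,200:360,::-1],None,fx=3.3,fy=3.3,interpolation=cv2.INTER_CUBIC)
b=cv2.resize(im2[200:370,250:450,::-1],None,fx=2,fy=2,interpolation=cv2.INTER_CUBIC)
c=np.zeros((600,800,3),np.uint8);c[:a.shape[0],:a.shape[1]]=a;c=c[:600]
c[600-200:,400:800]=b[-200:]
cv2.imwrite('pics/t4c.png',c)
E
```

```text
time: 9.68
ee_pos: [431.3, 139.5, 40.1]
eef_rot: [-0.077, 3.14, 0.0]
ft_force: [-0.5, 0.0, -0.2]
gripper_width: 77.7
gripper_force: 0.0
time: 10.1
ee_pos: [432.7, 139.8, 164.6]
eef_rot: [-0.077, 3.136, 0.001]
ft_force: [1.1, 0.9, 1.6]
gripper_width: 85.0
gripper_force: 0.0
time: 10.52
ee_pos: [372.8, 101.2, 160.1]
eef_rot: [0.864, 3.02, 0.001]
ft_force: [0.9, 0.7, 0.4]
gripper_width: 85.0
gripper_force: 0.0
```

View pics/t4c.png

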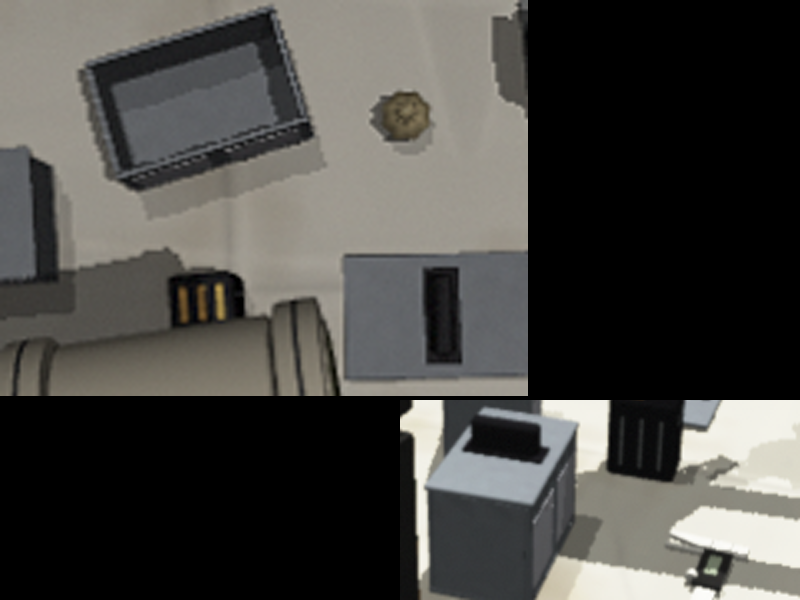

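The pack stands upright on the bench beside the lid, with its contacts at crop (202,302), full-frame about (261,321). The case is empty.

```bash
python3 - <<'E'
from h import *
T=cv2.imread('pics/t4.png');x0,y0,x1,y1=248,308,278,332;h=cv2.cvtColor(T[y0:y1,x0:x1],cv2.COLOR_BGR2HSV)
m=((h[...,0]>10)&(h[...,0]<32)&(h[...,1]>110)&(h[...,2]>70)).astype(np.uint8)
n,_,st,c=cv2.connectedComponentsWithStats(m);k=[i for i in range(1,n) if st[i,4]>4];g=c[k]+[x0,y0]
print(st[k],g.round(1).tolist(),onz('top',g,80).round(1).tolist())
b=onz('top',[(200+172/3.3,230+275/3.3),(200+240/3.3,230+272/3.3)],80);print(b.round(1))
E
python3 go.py 431 139.5 130 0.05
```

```text
[[ 6  9  3 10 21]
 [12  9  3 10 20]
 [17  8  3 11 30]] [[255.2, 321.5], [260.6, 321.4], [266.1, 320.7]] [[444.8, 152.7, 80.0], [444.8, 141.1, 80.0], [446.2, 129.1, 80.0]]
[[462.6 159.3  80. ]
 [463.6 114.6  80. ]]
r [0.    0.    0.967] d [-29.4  62.9  30.1] rows 7.7 q6 0.26
r [-0.000e+00  1.000e-03 -2.174e+00] d [-29.4  62.9  30.1] rows 17.4 q6 -2.88
pos [372.9 101.4 160.1] w 85.2 gf 0.0 ft [-0.2  0.7 -1.2] t 10.6167
```

```bash
python3 shift.py '0 0 .12 -6 13 0 85;0 0 .24 -12 25 0 85;0 0 .36 -18 38 0 85;0 0 .48 -24 50 0 85;0 0 .6 -29 63 0 85'; python3 shift.py '0 0 .12 0 0 0 85;0 0 .24 0 0 0 85;0 0 .36 0 0 0 85;0 0 .367 0 0 0 85;0 0 .367 0 0 0 85'; python3 go.py 431 139.5 40 0.05
```

```text
time: 11.03
ee_pos: [431.2, 140.4, 159.8]
eef_rot: [-1.71, -2.635, 0.0]
ft_force: [-0.1, -0.4, 0.0]
gripper_width: 84.8
gripper_force: 0.0
time: 11.45
ee_pos: [430.5, 140.1, 159.8]
eef_rot: [-2.155, -2.286, 0.0]
ft_force: [0.7, 0.7, 0.1]
gripper_width: 85.2
gripper_force: 0.0
r [-0.     0.     0.009] d [ -0.6   0.5 119.8] rows 2.9 q6 0.26
r [-0.    -0.    -3.132] d [ -0.6   0.5 119.8] rows 25.1 q6 -2.88
pos [430.5 140.1 159.8] w 85.2 gf 0.0 ft [0.7 0.7 0.1] t 11.45
```

```bash
python3 shift.py '0 0 .009 -1 0 20 85;0 0 .009 -1 0 45 85;0 0 .009 -1 0 75 85;0 0 .009 -1 0 100 85;0 0 .009 -1 0 118 85'; python3 shift.py '0 0 0 0 0 0 80;0 0 0 0 0 0 70;0 0 0 0 0 0 60;0 0 0 0 0 0 55;0 0 0 0 0 0 55' 60;python3 shift.py '0 0 0 0 0 0 55;0 0 0 0 0 0 55;0 0 0 0 0 0 55' 60; python3 go.py 458 -299 160 0.05
```

```text
time: 11.87
ee_pos: [429.2, 138.7, 39.6]
eef_rot: [-2.163, -2.276, 0.003]
ft_force: [0.1, -0.7, -0.2]
gripper_width: 84.9
gripper_force: 0.0
time: 12.28
ee_pos: [431.6, 139.3, 43.4]
eef_rot: [2.17, 2.27, 0.003]
ft_force: [-0.3, -0.2, -3.5]
gripper_width: 63.3
gripper_force: 66.2
time: 12.53
ee_pos: [431.5, 139.2, 43.2]
eef_rot: [2.171, 2.269, 0.002]
ft_force: [-1.6, -0.3, 6.9]
gripper_width: 63.6
gripper_force: 67.4
r [ 0.002 -0.    -0.006] d [-438.9    7.2 -116.9] rows 10.9 q6 -0.63
r [-0.000e+00 -3.000e-03  3.136e+00] d [-438.9    7.2 -116.9] rows 25.1 q6 2.51
pos [431.5 139.2  43.2] w 63.6 gf 67.4 ft [-1.6 -0.3  6.9] t 12.5333
```

```bash
python3 shift.py '0 0 0 0 0 -10 55;0 0 0 0 0 -30 55;0 0 0 0 0 -60 55;0 0 0 0 0 -95 55;0 0 0 0 0 -125 55'; python3 shift.py '0 0 0 -35 0 0 55;0 0 0 -70 1 0 55;0 0 0 -105 2 0 55;0 0 0 -142 3 0 55;0 0 0 -180 3 0 55'; python3 shift.py '0 0 0 -35 0 0 55;0 0 0 -70 1 0 55;0 0 0 -105 2 0 55;0 0 0 -140 3 0 55;0 0 0 -160 3 0 55'; python3 - <<'E'
from h import *
im=snap('top','t5')
cv2.imwrite('pics/t5c.png',cv2.resize(im[270:350,420:500,::-1],None,fx=7,fy=7,interpolation=cv2.INTER_CUBIC))
S=cv2.imread('pics/side0.png');cv2.imwrite('pics/s0d.png',cv2.resize(S[175:235,380:440],None,fx=8,fy=8,interpolation=cv2.INTER_CUBIC))
E
python3 go.py 458 -299 170 0.05
```

```text
time: 12.95
ee_pos: [430.0, 138.9, 169.0]
eef_rot: [-2.172, -2.27, 0.001]
ft_force: [-0.1, -0.1, -1.9]
gripper_width: 63.2
gripper_force: 66.9
time: 13.37
ee_pos: [441.1, -42.0, 167.5]
eef_rot: [2.171, 2.271, 0.0]
ft_force: [0.8, -1.2, -3.0]
gripper_width: 63.2
gripper_force: 67.2
time: 13.78
ee_pos: [451.1, -203.7, 167.4]
eef_rot: [2.173, 2.267, -0.001]
ft_force: [0.3, 0.8, -2.8]
gripper_width: 62.9
gripper_force: 67.1
r [-0.     0.003 -0.009] d [-93.4   3.1  -2.3] rows 2.2 q6 -0.63
r [0.004 0.    3.133] d [-93.4   3.1  -2.3] rows 25.1 q6 2.51
pos [ 451.  -205.8  167.5] w 63.6 gf 67.0 ft [-2.4 -2.7 -2.6] t 13.8333
```

View pics/t5c.png

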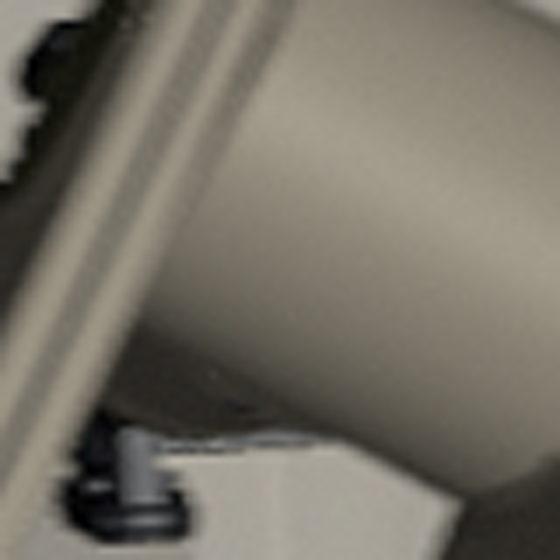

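View pics/s0d.png

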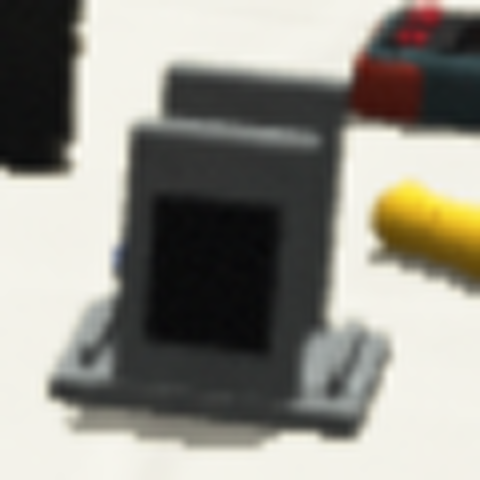

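The side crop shows the cradle's base front corners at about (386,222) and (424,227), and its cheek tops at (396,190)–(420,192) and (401,184)–(423,184). The top crop shows only the arm above the cradle. I'll check the cradle centre against the edge profiles numerically.

```bash
python3 - <<'E'
from h import *
s=lambda p:np.array(p)/8+[380,175]-.4
b=s([(52,382),(352,418),(388,350)]);P=onz('side',b,10);print('base side',P.round(1).tolist(),'centre (diag)',(P[0]+P[2])[:2]/2)
print('near cheek outer top edge',onz('side',s([(132,126),(322,140)]),97).round(1).tolist())
print('far cheek outer/top',onz('side',s([(168,66),(352,76)]),97).round(1).tolist())
T=cv2.cvtColor(cv2.imread('pics/top0.png'),6)
for v in(306,310,314):print(v,435,T[v,435:486].tolist())
c,si=np.cos(.052),np.sin(.052)
for y in(37,27,-27,-37):
    X=[458-y*si,-299.5+y*c,97]; print(y,proj('top',[X]).round(1)[0])
print('col',proj('top',[[458+30*c,-299.5+30*si-32,97],[458-30*c,-299.5-30*si-32,97]]).round(1).tolist())
print(T[285:335,477].tolist())
E
```

```text
base side [[503.5, -252.4, 10.0], [408.8, -258.4, 10.0], [408.9, -321.7, 10.0]] centre (diag) [ 456.19358477 -287.05064319]
near cheek outer top edge [[484.5, -256.8, 97.0], [427.1, -265.8, 97.0]]
far cheek outer/top [[487.9, -322.0, 97.0], [430.6, -334.4, 97.0]]
306 435 [76, 77, 77, 58, 35, 27, 6, 3, 4, 6, 3, 16, 21, 31, 74, 95, 97, 91, 99, 96, 149, 138, 97, 102, 42, 61, 72, 47, 46, 46, 50, 48, 35, 22, 23, 22, 23, 25, 22, 26, 24, 21, 21, 59, 91, 98, 84, 106, 141, 149, 149]
310 435 [69, 69, 69, 69, 45, 22, 8, 7, 1, 3, 4, 9, 22, 17, 63, 96, 99, 88, 66, 98, 123, 150, 110, 98, 44, 56, 71, 56, 48, 49, 47, 49, 42, 24, 23, 22, 20, 23, 25, 22, 22, 24, 20, 38, 78, 98, 92, 94, 141, 149, 149]
314 435 [74, 76, 77, 79, 49, 28, 20, 4, 1, 0, 3, 4, 20, 23, 35, 80, 101, 93, 91, 100, 100, 147, 134, 99, 98, 46, 67, 71, 47, 49, 47, 48, 45, 34, 22, 23, 25, 24, 24, 27, 24, 23, 24, 19, 60, 97, 95, 82, 105, 146, 150]
37 [448.5 310.9]
27 [453.1 310.6]
-27 [477.8 308.4]
-37 [482.4 308.1]
col [[478.5, 295.1], [481.9, 323.1]]
[143, 142, 145, 146, 149, 150, 150, 148, 150, 121, 65, 35, 51, 54, 51, 47, 46, 41, 40, 31, 23, 21, 18, 20, 18, 20, 22, 21, 20, 24, 23, 24, 24, 23, 25, 19, 20, 38, 128, 152, 149, 148, 148, 148, 149, 149, 148, 148, 149, 149]
```

```bash
python3 shift.py '0 0 -.005 -30 1 0 55;0 0 -.009 -60 2 0 55;0 0 -.009 -85 3 0 55;0 0 -.009 -94 3 0 55;0 0 -.009 -94 3 0 55'; python3 shift.py '0 0 0 0 0 0 55;0 0 0 0 0 0 55;0 0 0 0 0 0 55'; python3 go.py 458.3 -299.5 115 0.052;
```

```text
time: 14.25
ee_pos: [458.2, -295.7, 167.0]
eef_rot: [-2.164, -2.277, 0.001]
ft_force: [0.1, 0.2, -2.0]
gripper_width: 63.1
gripper_force: 67.0
time: 14.5
ee_pos: [458.7, -292.8, 167.0]
eef_rot: [-2.16, -2.28, -0.0]
ft_force: [0.7, -0.1, -2.9]
gripper_width: 62.9
gripper_force: 66.9
r [-0.    -0.001  0.002] d [-6.7 -0.7 52. ] rows 1.3 q6 -0.63
r [ 1.000e-03 -0.000e+00 -3.139e+00] d [-6.7 -0.7 52. ] rows 25.1 q6 -3.77
pos [ 458.7 -292.8  167. ] w 62.9 gf 66.9 ft [ 0.7 -0.1 -2.9] t 14.5
```

```bash
python3 shift.py '0 0 0 -4 -.5 5 55;0 0 0 -7 -.7 12 55;0 0 0 -7 -.7 18 55;0 0 0 -7 -.7 18 55;0 0 0 -7 -.7 18 55'; python3 - <<'E'
from h import *
snap('top','t6')
E
python3 go.py 458.3 -299.5 115 0.052;
```

```text
time: 14.92
ee_pos: [457.8, -300.7, 147.9]
eef_rot: [-2.16, -2.278, 0.0]
ft_force: [0.2, -0.3, -3.1]
gripper_width: 63.0
gripper_force: 67.0
r [-0.001 -0.001  0.001] d [ 1.4  0.3 33.5] rows 0.8 q6 -0.63
r [ 1.000e-03 -1.000e-03 -3.141e+00] d [ 1.4  0.3 33.5] rows 25.1 q6 -3.77
pos [ 458.1 -300.9  148.5] w 63.3 gf 67.0 ft [ 0.8  0.4 -3.9] t 14.9667
```

Aligned within about 1 mm. I'll lower it in steps and watch the force.

```bash
python3 shift.py '0 0 0 1 0 5 55;0 0 0 1 0 10 55;0 0 0 1 0 15 55;0 0 0 1 0 20 55;0 0 0 1 0 20 55'; python3 shift.py '0 0 0 0 0 6 55;0 0 0 0 0 12 55;0 0 0 0 0 18 55;0 0 0 0 0 18 55'
```

```text
time: 15.38
ee_pos: [457.5, -299.6, 127.3]
eef_rot: [-2.16, -2.278, 0.0]
ft_force: [-0.7, 0.4, -3.4]
gripper_width: 63.0
gripper_force: 67.0
time: 15.72
ee_pos: [457.4, -299.5, 109.1]
eef_rot: [-2.16, -2.278, 0.0]
ft_force: [-1.1, -0.8, -2.5]
gripper_width: 63.1
gripper_force: 67.0
```

```bash
python3 shift.py '0 0 0 0 0 10 55;0 0 0 0 0 20 55;0 0 0 0 0 30 55;0 0 0 0 0 38 55;0 0 0 0 0 38 55'; python3 shift.py '0 0 0 0 0 4 55;0 0 0 0 0 8 55;0 0 0 0 0 12 55;0 0 0 0 0 13 55;0 0 0 0 0 13 55'
```

```text
time: 16.13
ee_pos: [456.8, -299.0, 70.1]
eef_rot: [-2.159, -2.276, 0.001]
ft_force: [0.2, 0.1, -4.0]
gripper_width: 63.6
gripper_force: 67.0
time: 16.55
ee_pos: [458.1, -300.1, 59.7]
eef_rot: [-2.162, -2.279, 0.0]
ft_force: [0.4, -0.5, -2.5]
gripper_width: 63.1
gripper_force: 67.0
```

```bash
python3 shift.py '0 0 0 0 0 2 55;0 0 0 0 0 4 55;0 0 0 0 0 5 55;0 0 0 0 0 5 55'; python3 shift.py '0 0 0 0 0 1 55;0 0 0 0 0 2 55;0 0 0 0 0 2 55'
```

```text
time: 16.88
ee_pos: [458.1, -300.1, 54.7]
eef_rot: [-2.162, -2.279, 0.0]
ft_force: [0.3, -0.1, -3.2]
gripper_width: 63.0
gripper_force: 67.0
time: 17.13
ee_pos: [458.4, -300.3, 53.2]
eef_rot: [2.162, 2.279, -0.0]
ft_force: [0.8, -0.1, -2.3]
gripper_width: 63.3
gripper_force: 66.9
```

```bash
python3 shift.py '0 0 0 0 0 1 55;0 0 0 0 0 2 55;0 0 0 0 0 2 55;0 0 0 0 0 2 55'
```

```text
time: 17.47
ee_pos: [458.5, -300.4, 53.1]
eef_rot: [2.161, 2.279, -0.0]
ft_force: [-7.5, 6.1, 17.0]
gripper_width: 63.1
gripper_force: 69.2
```

```bash
python3 shift.py '0 0 0 0 0 -1 55;0 0 0 0 0 -1 70;0 0 0 0 0 -1 85;0 0 0 0 0 -1 85;0 0 0 0 0 -1 85'; python3 shift.py '0 0 0 0 0 -10 85;0 0 0 0 0 -35 85;0 0 0 0 0 -70 85;0 0 0 0 0 -105 85;0 0 0 0 0 -140 85'; python3 shift.py '0 0 0 40 0 0 85;0 0 0 80 0 0 85;0 0 0 120 0 0 85;0 0 0 160 0 0 85;0 0 0 200 0 0 85'; python3 - <<'E'
from h import *
T=snap('top','t7');S=snap('side','s7')
def comp(n,im,box,z):
    x0,y0,x1,y1=box;h=cv2.cvtColor(im[y0:y1,x0:x1],cv2.COLOR_RGB2HSV)
    m=((h[...,0]>10)&(h[...,0]<32)&(h[...,1]>110)&(h[...,2]>70)).astype(np.uint8)
    k,_,st,c=cv2.connectedComponentsWithStats(m);i=[j for j in range(1,k) if st[j,4]>4]
    g=c[i]+[x0,y0]; print(n,st[i,4],g.round(1).tolist(),onz(n,g,z).round(1).tolist() if len(g) else'')
comp('top',T,(435,285,485,335),90);comp('side',S,(385,170,435,205),90);comp('top',T,(360,225,395,250),90)
E
```

```text
time: 17.88
ee_pos: [458.4, -300.2, 51.9]
eef_rot: [2.162, 2.279, 0.0]
ft_force: [-0.8, -0.4, 0.2]
gripper_width: 85.1
gripper_force: 0.0
time: 18.3
ee_pos: [458.0, -300.0, 194.0]
eef_rot: [-2.162, -2.279, -0.0]
ft_force: [0.9, -1.3, -0.3]
gripper_width: 85.3
gripper_force: 0.0
time: 18.72
ee_pos: [447.3, -99.0, 192.9]
eef_rot: [2.162, 2.278, 0.001]
ft_force: [2.6, 0.7, 0.2]
gripper_width: 85.3
gripper_force: 0.0
top [] [] 
side [25 49] [[404.9, 188.0], [430.6, 201.3]] [[472.5, -305.6, 90.0], [393.5, -228.0, 90.0]]
top [28 23 23] [[372.0, 237.1], [377.2, 236.2], [382.8, 236.8]] [[622.1, -105.6, 90.0], [623.9, -117.3, 90.0], [622.1, -129.4, 90.0]]
```

The top view of the cradle is hidden by the arm, so I'll move clear and check again.

```bash
python3 shift.py '0 0 0 40 0 0 85;0 0 0 80 0 0 85;0 0 0 120 0 0 85;0 0 0 160 0 0 85;0 0 0 200 0 -20 85';  python3 shift.py '0 0 0 40 0 0 85;0 0 0 80 0 0 85;0 0 0 120 0 0 85;0 0 0 120 0 0 85'; python3 - <<'E'
from h import *
T=snap('top','t8');S=snap('side','s8')
def gold(im,box):
    x0,y0,x1,y1=box;h=cv2.cvtColor(im[y0:y1,x0:x1],cv2.COLOR_RGB2HSV)
    m=((h[...,0]>10)&(h[...,0]<32)&(h[...,1]>110)&(h[...,2]>70)).astype(np.uint8)
    k,_,st,c=cv2.connectedComponentsWithStats(m);return np.array([c[j]+[x0,y0] for j in range(1,k) if st[j,4]>4])
g=gold(T,(435,285,485,335));s=gold(S,(385,170,428,205));print(g.round(1).tolist(),onz('top',g,90).round(1).tolist(),onz('top',g,90).mean(0).round(1))
print('tri',tri([g.mean(0)],[s.mean(0)]).round(1))
def lid(n,im):
    x0,y0,x1,y1=295,290,380,360;h=im[y0:y1,x0:x1].astype(int);m=((h[...,2]-h[...,0]>8)|(h.max(2)<50)).astype(np.uint8)
    c=max(cv2.findContours(m,0,1)[0],key=cv2.contourArea);r=cv2.minAreaRect(c+np.array([x0,y0]));P=onz(n,cv2.boxPoints(r),9);print('lid',P.mean(0).round(1),np.linalg.norm(P-np.roll(P,1,0),axis=1).round(1))
lid('top',T)
d=cv2.absdiff(T,cv2.cvtColor(cv2.imread('pics/top0.png'),4)).max(2)
for n,(x,y) in dict(finial=(321,265),lamp=(184,222),bottle=(321,195),mug=(445,205),pack2=(378,245),lid2=(182,297)).items():print(n,(d[y-15:y+15,x-15:x+15]>40).sum())
E
```

```text
time: 19.23
ee_pos: [434.9, 97.9, 208.1]
eef_rot: [-2.16, -2.277, 0.006]
ft_force: [0.4, -0.8, -0.4]
gripper_width: 84.9
gripper_force: 0.0
time: 19.57
ee_pos: [430.0, 222.3, 211.6]
eef_rot: [-2.155, -2.284, -0.004]
ft_force: [0.3, -0.2, -0.1]
gripper_width: 85.2
gripper_force: 0.0
[[463.8, 303.6], [469.2, 302.7], [458.4, 304.0]] [[471.1, -298.5, 90.0], [472.6, -310.4, 90.0], [470.7, -286.7, 90.0]] [ 471.5 -298.5   90. ]
tri [[ 470.  -298.1   92.4    2.7]]
lid [435.5 -18.7   9. ] [63.4 22.9 63.4 22.7]
finial 0
lamp 0
bottle 0
mug 0
pack2 0
lid2 700
```

```bash
python3 shift.py '0 0 0 0 0 0 85;0 0 0 0 0 0 85'; python3 -c "
from station import manip;print(manip.finish_job())"
```

```text
time: 19.83
ee_pos: [431.2, 215.2, 210.8]
eef_rot: [2.163, 2.278, -0.0]
ft_force: [-0.2, 0.5, -0.4]
gripper_width: 85.0
gripper_force: 0.0
the job is handed in; nothing more can be done
None
```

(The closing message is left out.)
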